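# Knock a shaker's locking pin home with a mallet and switch it on

## Robot

A 7-joint arm with a two-finger parallel gripper is mounted at the origin on the work surface. World frame = base frame: x ahead of the robot, y to its left, z up, the work surface at z = 0. Lengths are in m, angles in rad, forces in N, time in s.
With the tool pointing down it reaches from about 0.4 to 0.85 m from the base axis. Payload 4.4 kg.
Tool frame: the origin (TCP) lies at the very end of the fingers, on their centre line; the grasp point (between the pads) lies 19 mm behind it; y points along the fingers, x is the direction in which the jaws open and shut, and the axes are right-handed (so a half turn about y gives the same grasp; the last joint's range is limited). The gripper opens to 94 mm and grips with 3 to 60 N. Pads are 16 mm wide; open, the fingers measure 119 mm over their backs; the gripper's body (75 mm by 177 mm) begins 78 mm behind the grasp point.
Start: joints at [1.177, 0.628, 0.038, 1.517, -0.027, 0.996, -0.02], TCP at [0.209, -0.615, 0.205] pointing down, gripper open.
Joint ranges: [-3.06, 3.06], [-0.37, 2.12], [-1.25, 1.32], [0.18, 2.47], [-1.1, 4.24], [0.23, 1.98], [-2.94, 2.94]. Speed limits (rad/s): [2.57, 2.57, 3.14, 3.14, 3.14, 3.14, 3.14].

## Interface

Orientations are given as a rotation vector (axis times angle).
In Python, from workcell import manip gives the robot as it stands. The module is installed in compiled form; this text tells all that it offers.
- The arm moves only by the tool apply_moves, never from a script. Its argument "series" is a list of rows, each a list of 5 numbers: the opening, from 0 (shut) to 1 (fully open), then the shift along the tool's x, y, z in mm, then the turn about the tool's y in degrees. In form: [[claw, dx, dy, dz, spin], ...]. A call has exactly 5 rows; each row is the pose to reach, as a shift and turn from the pose commanded when the call began, along the tool's axes at that moment; what a row does not reach only later rows make up. A row lasts 1/10 s, in which the tool goes at most 50 mm and 8.59 degrees, less where a joint would pass 70% of its speed; a pose out of reach is approached as far as the arm can. A call with a gripper value outside its range is refused whole. The fingers move at their own pace and stop on an object; the grip force is fixed at half the most. Time passes only in rows, so rows that repeat a pose let the fingers close, or fill a call up. It gives the time, the measured TCP pose, the force and the opening at its end, in the units of the state.
- manip.get_obs(): the state, without advancing time (a new reading comes with each control period).
- manip.grab_frame(name): name is "scene" or "top"; returns (picture, depth): 420x560x3 uint8, blue, green, red; 420x560 float32, m along the optical axis (not along the pixel's ray), 0 where there is no reading.
- manip.camera_model(name): a dict with "vfov" (degrees; the focal length in pixels is half the picture's height over the tangent of half this angle, whatever the lens; pixels are square), "cx", "cy" (the principal point, pixels), "view" (4x4, takes a point from world to camera coordinates). Camera axes: x right, y up, looking along -z (the intrinsics and any distortion apply to the point x, -y, -z); pixel columns grow to the right and rows downward; lengths in m; the calibration is good to about 2 mm. A picture is of the moment at which its call begins. camera_model takes no time and is no camera call.
- manip.sign_off(): hands the job in, once; it reports no verdict.
The state is a dict: "time": time; "joint_positions": joint angles; "qd": joint speeds; "joint_efforts": joint torques, N m; "eef_pos": TCP position; "tool_rot": TCP orientation; "ft_force": force on the tool from outside, world axes, zero at the start; "torque": the same for the moment, N m; "opening": finger opening in m.
Only numpy, scipy, OpenCV 4.12 (cv2) and the standard library are available. Lean on these libraries where they do the work, as an engineer would, in place of code of your own. Each camera call takes 0.05 s, during which the arm holds its last target. There are 200 camera calls.

## Task

Get the lab shaker running: lift the mallet out of its holder by the head, stand it on the black rubber pad, let go and take it again by its handle, then knock the shaker's brass locking pin fully home with a brisk blow of the mallet, not with the fingers. Stand the mallet back on the pad, then flip the shaker's red toggle switch over to on. Leave the tube rack and the other things on the bench where they are.

Things in the scene. Friction and masses are not known exactly. Their poses are not given: they have to be found in the camera images.
- mallet: Soft-faced mallet, about 0.39 kg, at first in its holder. Upright round head 50 mm in diameter, 60 mm tall, steel with black rubber faces; origin at the centre of the lower striking face, z up the head; the handle leaves along -x. Centre of mass about 12 mm from the head's axis towards the handle, so it stands by itself on its striking face, handle level in the air.
- mallet_handle: The mallet's yellow handle with black grip; origin and axes coincide with the mallet's. Runs level along -x to x = -176 mm, 22 mm wide (y), 28 mm high (z 16 to 44 mm). The head is heavy: grip the handle hard (about 60 N) close to the head (55 to 65 mm from its axis), or the mallet swings down in the grip.
- holder: Fixed blue mallet holder, origin on the bench under the mallet's head, which stands on its 6 mm base plate (head top 66 mm up). The handle lies along -x in a slot 32 mm wide between blocks 64 mm high (x -42 to -192, y to 46 mm), so only the head can be grasped, from above, fingers on its two sides along y. Lift 60 mm or more straight up to free the handle.
- pad: Fixed black rubber pad on the bench, 220 x 220 x 4 mm, origin at the centre of its underside, x and y along its edges. The mallet's head stands on it, twice; the handle may overhang its edge.
- shaker: Fixed grey bench shaker, base 260 (x) by 280 mm (y), deck 75 mm above the bench; origin under its centre on the bench; front faces -x, to the robot. On the deck's front: dark clamp block (44 x 56 mm, top at 107 mm) with the pin at x = -85, y = +50 mm, and the toggle at x = -85, y = -85 mm. Behind, x -30 to +120 mm, the tray with the tube rack.
- locking_pin (a joint): Travel of the sprung locking pin, straight down, m: 0 up, 0.012 fully home; starts between 0 and 0.003. A tight collar holds it at whatever depth it has been driven to against its spring; it takes about 6 N at the top to 10 N at the bottom to drive it, in one blow or several. Home counts from 0.0105; a blow is brisk if the pin moves at more than 0.04 m/s.
- pin_top (a point): Centre of the top of the pin's brass cap (20 mm in diameter), moves with the pin: 122 mm above the bench at joint value 0, 110 mm when home, then 3 mm above the clamp block.
- pin_cap: The pin's brass cap, moves with the pin; its top (point pin_top) is 15 mm above this body's origin.
- switch (a joint): Angle of the toggle switch, rad: 0 off (start; leans 0.5 rad to the shaker's -x, towards the robot), 1.0 on (leans 0.5 rad to its +x). Over-centre: past 0.5 it falls to the other side and stays; less than 1 N at the tip moves it. On counts from 0.9.
- switch_tip (a point): Tip of the toggle's red knob (18 mm in diameter, 22 mm long, on an 8 mm stem), 62 mm from the hinge; about 141 mm above the bench at off and on, 149 mm upright.
- switch_hinge (a point): Hinge of the toggle, 87 mm above the bench; axis along the shaker's y; its axes are the shaker's.
- rack: Loose orange rack with purple-capped tubes, 100 x 200 mm, on the shaker's tray; origin at its underside, 90 mm above the bench; cap tops about 158 mm above the bench. Leave alone (within 10 mm).
- tip_box: Blue pipette-tip box, 87 x 122 x 65 mm, loose on the bench in front of the shaker, origin at the centre of its underside. Leave alone, like all that follow (within 20 mm).
- media_bottle: Clear bottle with white cap, 62 mm in diameter, 120 mm tall, origin underneath.
- beaker: Glass beaker, 66 mm in diameter, 85 mm tall, origin underneath.
- agar_jar: Amber jar with orange cap, 60 mm in diameter, 70 mm tall, origin underneath.
- label_box: Small cardboard box, 60 x 90 x 50 mm, origin underneath.
- cap_pot: Small green pot, 48 mm in diameter, 35 mm tall, origin underneath.
Not all that is in view belongs to the job. Of the things that look like the mallet, the largest one is meant.

How it is judged:
By the outcome, as a careful person would: the job done as asked, in the order asked, and still so for the second after the job is handed in, with the robot touching nothing.
It also fails if it takes over 72 s, if anything falls off the work surface, if the arm or the gripper's body presses on something with over 40 N, if the wrist force passes 120 N, or if a joint passes its speed limit or range.

## Working session

There is one attempt and no reset: what is moved stays moved. The work goes in short steps, Python scripts to look and compute and a tool call to move; the robot and the scene stay as the last step left them, time stands still between calls to the robot, and variables do not carry over. Pictures are saved under pics/ and viewed, about 8 in all and at most 12, crops included, and the job is handed in when it is done.

Besides the shell and the picture viewer there is one more tool, called as a command line: name --pt "numbers of a row" for each row, then --argument value for the rest. apply_moves: Moves the arm, as the interface text tells. Its arguments: {"type":"object","properties":{"series":{"type":"array","items":{"type":"array","items":{"type":"number"}}}},"required":["series"]}

```bash
mkdir -p pics
cat > h.py <<'E'
import numpy as np, cv2
from scipy.spatial.transform import Rotation as R
from workcell import manip
def K(n):
    m=manip.camera_model(n); f=210/np.tan(np.radians(m["vfov"])/2); return m,f
def world(n,u,v,d):
    m,f=K(n); c=np.array([(u-m["cx"])/f*d,-(v-m["cy"])/f*d,-d,1]); return (np.linalg.inv(m["view"])@c)[:3]
def onplane(n,u,v,z):
    m,f=K(n); T=np.linalg.inv(m["view"]); o=T[:3,3]; r=T[:3,:3]@np.array([(u-m["cx"])/f,-(v-m["cy"])/f,-1]); return o+r*(z-o[2])/r[2]
def proj(n,p):
    m,f=K(n); c=m["view"]@np.append(p,1); return m["cx"]+f*c[0]/-c[2], m["cy"]-f*c[1]/-c[2]
E
python3 - <<'E'
from h import *
for n in("scene","top"):
    im,d=manip.grab_frame(n); cv2.imwrite(f"pics/{n}0.png",im); np.save(f"pics/{n}0.npy",d)
    m=manip.camera_model(n); print({k:(np.round(v,4).tolist()) if not isinstance(v,str) else v for k,v in m.items()})
    print(d.min(),d.max())
    cv2.imwrite(f"pics/{n}0.png",cv2.resize(im,(800,600)))
    np.save(f"pics/{n}0i.npy",im)
o=manip.get_obs();print(o); print(R.from_rotvec(o["tool_rot"]).as_matrix().round(3))
E
```

```text
{'vfov': 46.2348, 'cx': 279.1828, 'cy': 208.9184, 'view': [[-0.5234, 0.8521, -0.0077, 0.232], [-0.646, -0.3908, 0.6557, 0.3303], [0.5557, 0.3482, 0.755, -1.679], [0.0, 0.0, 0.0, 1.0]]}
0.0 3.8297884
{'vfov': 44.5306, 'cx': 281.9639, 'cy': 209.226, 'view': [[0.0007, -0.9999, 0.0118, 0.0571], [0.9854, 0.0027, 0.1705, -0.611], [-0.1705, 0.0115, 0.9853, -1.6815], [0.0, 0.0, 0.0, 1.0]]}
0.0 2.7885587
{'time': 0.1, 'joint_positions': array([ 1.17720248,  0.62926349,  0.03845912,  1.51823652, -0.02699768,
        0.99632267, -0.01998804]), 'qd': array([-0.00046881, -0.00224501,  0.00095189, -0.0016825 ,  0.00049286,
        0.00045777,  0.00133436]), 'joint_efforts': array([ 2.84868387e-03, -5.50784469e+01,  1.14723288e+00, -1.87112010e+01,
       -5.22278273e-02,  1.92673830e-02,  3.25981512e-05]), 'eef_pos': array([ 0.20909921, -0.61481972,  0.20465004]), 'tool_rot': array([-1.34562885,  0.9654503 , -0.96311929]), 'ft_force': array([ 0.31985019, -0.22214641, -0.21888603]), 'torque': array([-0.00472573, -0.04101201,  0.00602637]), 'opening': 0.09399890048050534}
[[ 0.322 -0.001  0.947]
 [-0.947  0.002  0.322]
 [-0.002 -1.    -0.   ]]
```

View pics/top0.png

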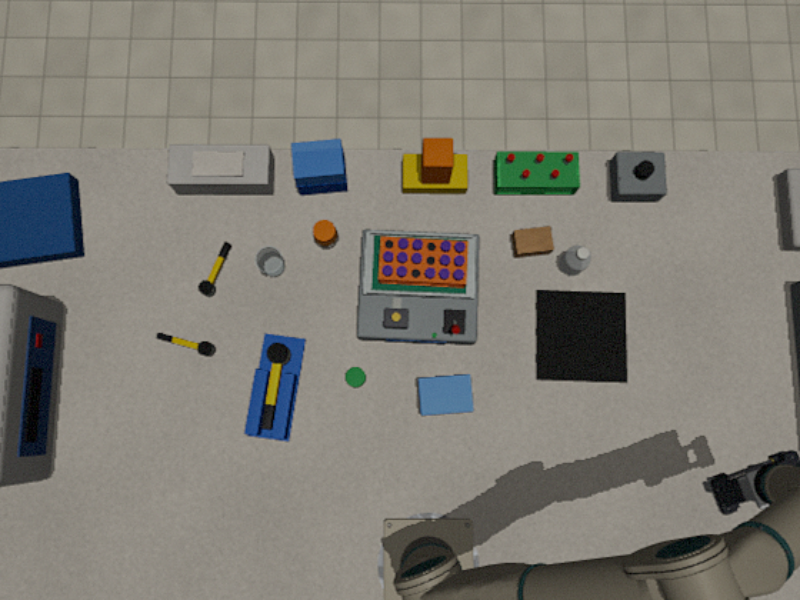

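View pics/scene0.png

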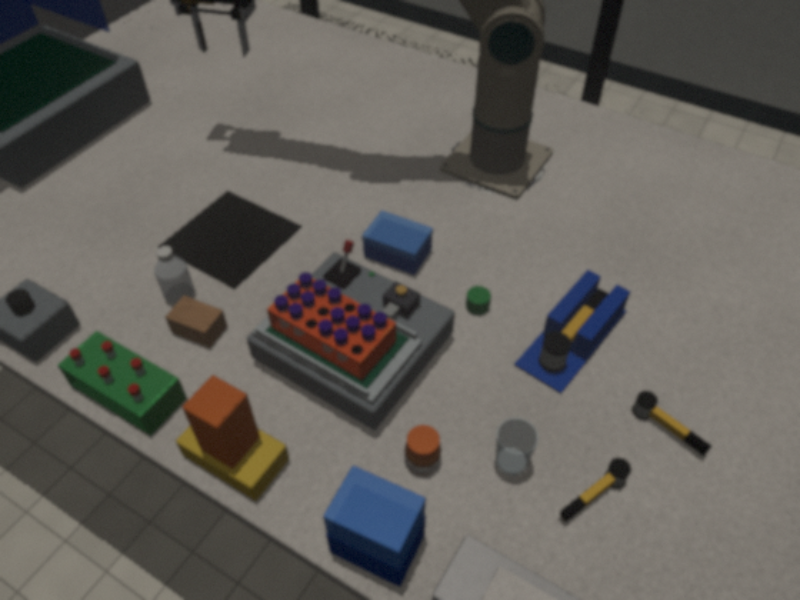

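```bash
cat >> h.py <<'E'
def mask(im,lo,hi,box=None):
    m=cv2.inRange(cv2.cvtColor(im,cv2.COLOR_BGR2HSV),lo,hi)
    if box is not None:
        k=np.zeros_like(m); x0,y0,x1,y1=box; k[y0:y1,x0:x1]=255; m&=k
    return m
def big(m):
    c=max(cv2.findContours(m,cv2.RETR_EXTERNAL,cv2.CHAIN_APPROX_NONE)[0],key=cv2.contourArea); return c
E
python3 - <<'E'
from h import *
im=np.load("pics/top0i.npy"); d=np.load("pics/top0.npy")
print("keys",list(manip.camera_model("top")))
def rect(nm,m,z):
    c=big(m); pts=np.array([onplane("top",u,v,z)[:2] for u,v in c[:,0]],np.float32)
    r=cv2.minAreaRect(pts); M=cv2.moments(c);u,v=M["m10"]/M["m00"],M["m01"]/M["m00"]
    dd=d[int(round(v)),int(round(u))]
    print(nm,"px",round(u,1),round(v,1),"ctr",np.round(r[0],4),"size",np.round(r[1],4),"ang",round(r[2],2),"centroid",onplane("top",u,v,z).round(4),"depthpt",world("top",u,v,dd).round(4))
    return pts
s=0.7
B=lambda a,b,c,e:[int(s*a),int(s*b),int(s*c),int(s*e)]
rect("pad",mask(im,(0,0,0),(180,255,60),B(520,270,650,400)),.004)
rect("handle",mask(im,(20,120,80),(35,255,255),B(255,350,300,410)),.05)
rect("grip+head",mask(im,(0,0,0),(180,255,50),B(265,338,292,368)),.066)
rect("pin",mask(im,(18,100,100),(35,255,255),B(380,300,412,332)),.121)
rect("red",mask(im,(0,150,70),(8,255,255),B(440,310,470,345)),.14)
rect("tipbox",mask(im,(95,80,100),(120,255,255),B(405,360,485,430)),.065)
rect("rack",mask(im,(3,150,100),(16,255,255),B(370,230,475,295)),.13)
rect("greenpot",mask(im,(50,100,50),(90,255,255),B(335,360,375,395)),.035)
rect("bluehold",mask(im,(100,120,60),(125,255,255),B(235,325,315,445)),.064)
cr=im[205:250,240:340]; a=cv2.resize(cr,None,fx=6,fy=6,interpolation=cv2.INTER_NEAREST)
cr2=im[225:315,165:220]; b=cv2.resize(cr2,None,fx=6,fy=6,interpolation=cv2.INTER_NEAREST)
o=np.zeros((540,800,3),np.uint8); 
a=cv2.resize(a,(460,207));o[:207,:460]=a; o[:540,465:795]=b
cv2.imwrite("pics/crop1.png",o)
E
```

```text
keys ['vfov', 'cx', 'cy', 'view']
pad px 406.4 234.9 ctr [ 0.5314 -0.3724] size [0.2176 0.2168] ang 88.16 centroid [ 0.5302 -0.3724  0.004 ] depthpt [ 0.5305 -0.373   0.0016]
handle px 191.0 268.4 ctr [0.4123 0.3591] size [0.0235 0.097 ] ang 82.31 centroid [0.4115 0.3591 0.05  ] depthpt [0.4115 0.3591 0.0501]
grip+head px 194.3 246.8 ctr [0.482  0.3466] size [0.0521 0.0442] ang 82.99 centroid [0.4817 0.3479 0.066 ] depthpt [0.4821 0.3485 0.0627]
pin px 276.8 221.5 ctr [0.5587 0.075 ] size [0.0163 0.0194] ang 0.14 centroid [0.5588 0.0757 0.121 ] depthpt [0.5588 0.0757 0.1213]
red px 318.8 230.2 ctr [ 0.5272 -0.0589] size [0.0157 0.0159] ang 44.96 centroid [ 0.5281 -0.0583  0.14  ] depthpt [ 0.5271 -0.0576  0.1482]
tipbox px 311.4 276.0 ctr [ 0.3866 -0.0388] size [0.0853 0.1207] ang 4.3 centroid [ 0.3865 -0.0385  0.065 ] depthpt [ 0.3865 -0.0385  0.0648]
rack px 294.6 184.7 ctr [0.684  0.0149] size [0.2007 0.1097] ang 86.82 centroid [0.6785 0.0182 0.13  ] depthpt [0.6765 0.0185 0.1389]
greenpot px 248.5 263.5 ctr [0.429 0.17 ] size [0.0428 0.0423] ang 45.4 centroid [0.4292 0.17   0.035 ] depthpt [0.4292 0.1701 0.034 ]
bluehold px 192.4 271.2 ctr [0.4052 0.3527] size [0.1011 0.234 ] ang 81.92 centroid [0.4016 0.352  0.064 ] depthpt [0.4022 0.3542 0.0505]
```

View pics/crop1.png

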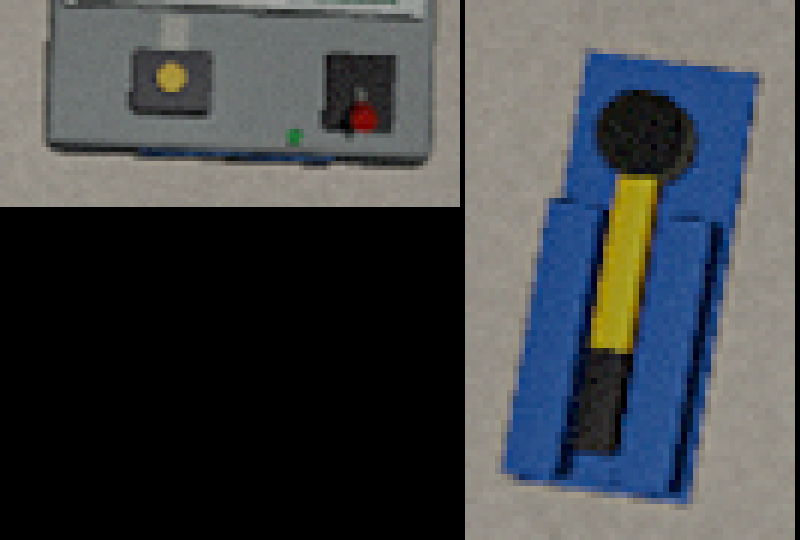

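Candidates for the mallet (560-px top image) are: the one in the blue holder at (194,247), a loose one at (145,201) and a loose one at (144,244). The crop and the description both pick the largest, in the holder: head at about (0.481, 0.348), handle yaw about -8°. The pin cap is at (277,221) and the red toggle knob at (319,230). The pad and tip box measure the sizes given, so I trust the calibration.

apply_moves --pt "1 -25 -10 31 6" --pt "1 -50 -20 62 12" --pt "1 -75 -30 94 18" --pt "1 -100 -40 125 23" --pt "1 -123 -45 157 27"

```text
time: 0.6
eef_pos: [0.319, -0.447, 0.251]
tool_rot: [-1.136, 1.316, -1.317]
ft_force: [0.4, 0.0, 0.1]
opening: 0.094
```

```bash
cat >> h.py <<'E'
def go(p,yaw=None):
    "shift (mm, tool axes) and spin (deg) from the measured pose to TCP p with tool-x world yaw"
    o=manip.get_obs(); M=R.from_rotvec(o["tool_rot"]).as_matrix(); y=np.degrees(np.arctan2(M[1,0],M[0,0]))
    s=M.T@(np.array(p)-o["eef_pos"])*1000
    print("t",round(o["time"],2),"pos",o["eef_pos"].round(4),"yaw",round(y,2),"F",np.round(o["ft_force"],1),"open",round(o["opening"],4),"q",np.round(o["joint_positions"],2))
    print("shift",s.round(1),"spin",None if yaw is None else round(y-yaw,2),"tooly",M[:,1].round(3))
E
python3 - <<'E'
from h import *
go([.48,-.05,.25],-98)
im=np.load("pics/top0i.npy")
# yaw estimates
def yaw(m,z):
    c=big(m); p=np.array([onplane("top",u,v,z)[:2] for v,u in zip(*np.nonzero(cv2.drawContours(np.zeros_like(m),[c],-1,255,-1)))])
    w,V=np.linalg.eigh(np.cov(p.T)); return np.degrees(np.arctan(V[1]/V[0])), p.mean(0)
print("handle",yaw(mask(im,(20,120,80),(35,255,255),[178,245,210,290]),.05))
m=mask(im,(0,0,0),(180,255,50),[183,236,206,258]); (u,v),r=cv2.minEnclosingCircle(big(m)); print("head circle",u,v,r,onplane("top",u,v,.066), onplane("top",u+r,v,.066)-onplane("top",u,v,.066))
m=mask(im,(95,0,60),(180,70,200)); print("tray/rack",yaw(mask(im,(3,150,100),(16,255,255),[259,160,335,208]),.13))
E
```

```text
t 0.6 pos [ 0.319 -0.447  0.251] yaw -98.42 F [0.4 0.  0.1] open 0.094 q [ 0.79  0.44  0.17  1.75 -0.09  0.97 -0.73]
shift [-416.3    1.   101.2] spin -0.42 tooly [ 0. -0. -1.]
handle (array([82.03115893, -7.96884107]), array([0.41155302, 0.35905563]))
head circle 194.6666717529297 247.5833282470703 8.090300559997559 [0.47908799 0.34662382 0.066     ] [ 4.96137383e-05 -2.66759285e-02  0.00000000e+00]
tray/rack (array([-5.10247672, 84.89752328]), array([0.67951178, 0.01741526]))
```

apply_moves --pt "1 -45 0 12 -0.4" --pt "1 -90 0 24 -0.4" --pt "1 -135 0 36 -0.4" --pt "1 -180 0 48 -0.4" --pt "1 -220 0 56 -0.4"

```text
time: 1.1
eef_pos: [0.406, -0.2361, 0.2503]
tool_rot: [-1.142, 1.308, -1.308]
ft_force: [0.8, 0.0, -0.5]
opening: 0.0938
```

apply_moves --pt "1 -45 0 10 0" --pt "1 -90 0 20 0" --pt "1 -135 0 30 0" --pt "1 -180 0 38 0" --pt "1 -220 0 45 0"

```text
time: 1.6
eef_pos: [0.4799, -0.0244, 0.2504]
tool_rot: [-1.142, 1.308, -1.308]
ft_force: [0.2, 0.1, 0.2]
opening: 0.0942
```

apply_moves --pt "1 -45 0 0 0" --pt "1 -90 0 0 0" --pt "1 -135 0 0 0" --pt "1 -180 0 0 0" --pt "1 -220 0 0 0"

```text
time: 2.1
eef_pos: [0.5093, 0.1936, 0.2502]
tool_rot: [-1.142, 1.309, -1.308]
ft_force: [0.4, -0.5, 0.2]
opening: 0.0942
```

```bash
python3 -c "
from h import *
go([.479,.3475,.12],-98)"
```

```text
t 2.1 pos [0.5093 0.1936 0.2502] yaw -97.75 F [ 0.4 -0.5  0.2] open 0.0942 q [-0.41  0.43 -0.01  1.76  0.01  0.96 -2.13]
shift [-148.4  130.3  -50.8] spin 0.25 tooly [-0.  0. -1.]
```

apply_moves --pt "1 -45 0 -15 0" --pt "1 -90 0 -30 0" --pt "1 -130 30 -44 0" --pt "1 -148 80 -51 0" --pt "1 -148 130 -51 0"

```text
time: 2.6
eef_pos: [0.4781, 0.3495, 0.1246]
tool_rot: [-1.14, 1.306, -1.302]
ft_force: [-0.2, 0.5, -0.3]
opening: 0.0943
```

Run:
```python
from h import *
im,d=manip.grab_frame("top")
go([.479,.3475,.025],-98)
c=im[200:320,130:260]; cv2.imwrite("pics/c2.png",cv2.resize(c,None,fx=5,fy=5,interpolation=cv2.INTER_CUBIC))
```

```text
t 2.65 pos [0.4733 0.3436 0.1157] yaw -97.58 F [-2.7 -1.5 -4.8] open 0.0938 q [-0.66  0.65 -0.03  1.78  0.03  0.73 -2.4 ]
shift [-5.4 90.6  6. ] spin 0.42 tooly [-0.011 -0.007 -1.   ]
```

View pics/c2.png

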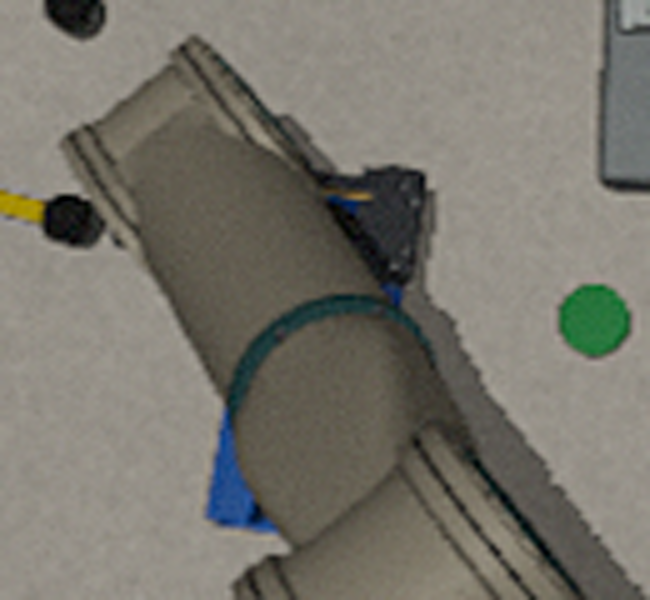

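The arm hides the holder from above (hand body at about (390,225) in the crop), so this picture does not help. It was taken while the arm was still settling, so I let it settle before descending.

apply_moves --pt "1 0 0 0 0" --pt "1 0 0 0 0" --pt "1 0 0 0 0" --pt "1 0 0 0 0" --pt "1 0 0 0 0"

```text
time: 3.15
eef_pos: [0.4804, 0.3447, 0.1271]
tool_rot: [-1.138, 1.309, -1.309]
ft_force: [-0.0, -0.3, 0.1]
opening: 0.094
```

```bash
python3 -c "
from h import *
go([.479,.3475,.025],-98)"
```

```text
t 3.15 pos [0.4804 0.3447 0.1271] yaw -97.86 F [-0.  -0.3  0.1] open 0.094 q [-0.65  0.64 -0.03  1.77  0.03  0.74 -2.4 ]
shift [ -2.4 102.1  -1.9] spin 0.14 tooly [ 0.002  0.002 -1.   ]
```

apply_moves --pt "1 -2 25 -2 0" --pt "1 -2 50 -2 0" --pt "1 -2 75 -2 0" --pt "1 -2 95 -2 0" --pt "1 -2 102 -2 0"

```text
time: 3.65
eef_pos: [0.4769, 0.3461, 0.0221]
tool_rot: [-1.144, 1.31, -1.309]
ft_force: [0.1, 0.4, 0.3]
opening: 0.0942
```

apply_moves --pt "0.5 0 0 0 0" --pt "0.2 0 0 0 0" --pt "0.2 0 0 0 0" --pt "0.2 0 0 0 0" --pt "0.2 0 0 0 0"

```text
time: 4.15
eef_pos: [0.478, 0.3471, 0.0241]
tool_rot: [-1.14, 1.309, -1.309]
ft_force: [-0.4, 1.5, 1.6]
opening: 0.0575
```

```bash
python3 -c "
from h import *
go([.479,.3475,.12],-98)"
```

```text
t 4.15 pos [0.478  0.3471 0.0241] yaw -97.82 F [-0.4  1.5  1.6] open 0.0575 q [-0.66  0.79 -0.02  1.82  0.03  0.53 -2.41]
shift [ -0.6 -95.9   1. ] spin 0.18 tooly [ 0.001  0.001 -1.   ]
```

apply_moves --pt "0 0 0 0 0" --pt "0 0 0 0 0" --pt "0 0 0 0 0" --pt "0 0 0 0 0" --pt "0 0 0 0 0"

```text
time: 4.65
eef_pos: [0.4789, 0.3486, 0.0242]
tool_rot: [-1.137, 1.308, -1.307]
ft_force: [2.6, 4.5, 5.6]
opening: 0.0491
```

```bash
python3 -c "
from h import *
go([.479,.3475,.12],-98)"
```

```text
t 4.65 pos [0.4789 0.3486 0.0242] yaw -97.8 F [2.6 4.5 5.6] open 0.0491 q [-0.66  0.79 -0.03  1.82  0.03  0.53 -2.41]
shift [  0.7 -95.8   0.5] spin 0.2 tooly [ 0.003  0.003 -1.   ]
```

apply_moves --pt "0 -1 -10 0 0" --pt "0 -1 -30 0 0" --pt "0 -1 -55 0 0" --pt "0 -1 -80 0 0" --pt "0 -1 -100 0 0"

```text
time: 5.15
eef_pos: [0.4762, 0.3454, 0.1235]
tool_rot: [-1.147, 1.31, -1.311]
ft_force: [0.6, 0.6, -4.3]
opening: 0.0495
```

apply_moves --pt "0 0 -20 0 0" --pt "0 0 -45 0 0" --pt "0 0 -70 0 0" --pt "0 0 -90 0 0" --pt "0 0 -100 0 0"

```text
time: 5.65
eef_pos: [0.477, 0.3462, 0.2239]
tool_rot: [-1.144, 1.309, -1.311]
ft_force: [0.4, 0.6, -4.1]
opening: 0.0488
```

```bash
python3 -c "
from h import *
go([.535,-.37,.22],-98)"
```

```text
t 5.65 pos [0.477  0.3462 0.2239] yaw -97.86 F [ 0.4  0.6 -4.1] open 0.0488 q [-0.66  0.52 -0.03  1.67  0.02  0.96 -2.4 ]
shift [701.5   5.5 155.4] spin 0.14 tooly [-0.001 -0.002 -1.   ]
```

apply_moves --pt "0 25 0 6 0" --pt "0 60 0 14 0" --pt "0 100 0 22 0" --pt "0 140 0 31 0" --pt "0 180 0 40 0"

```text
time: 6.15
eef_pos: [0.4908, 0.1612, 0.222]
tool_rot: [-1.147, 1.311, -1.309]
ft_force: [1.4, -0.6, -5.3]
opening: 0.0492
```

apply_moves --pt "0 40 0 9 0" --pt "0 80 0 18 0" --pt "0 120 0 27 0" --pt "0 160 0 36 0" --pt "0 200 0 45 0"

```text
time: 6.65
eef_pos: [0.5079, -0.0423, 0.2221]
tool_rot: [-1.145, 1.313, -1.308]
ft_force: [1.0, -0.4, -3.8]
opening: 0.0497
```

apply_moves --pt "0 40 0 9 0" --pt "0 80 0 18 0" --pt "0 120 0 27 0" --pt "0 160 0 36 0" --pt "0 200 0 45 0"

```text
time: 7.15
eef_pos: [0.5253, -0.2458, 0.2218]
tool_rot: [-1.144, 1.314, -1.306]
ft_force: [0.9, -0.6, -4.0]
opening: 0.0491
```

apply_moves --pt "0 40 0 9 0" --pt "0 75 0 16 0" --pt "0 100 0 22 0" --pt "0 115 0 25 0" --pt "0 120 0 25 0"

```text
time: 7.65
eef_pos: [0.5343, -0.368, 0.2218]
tool_rot: [-1.142, 1.314, -1.308]
ft_force: [0.1, 0.5, -4.8]
opening: 0.049
```

Run:
```python
from h import *
im,d=manip.grab_frame("scene")
go([.535,-.37,.022],-98)
cv2.imwrite("pics/s2.png",cv2.resize(im[0:300,0:400],(800,600),interpolation=cv2.INTER_CUBIC))
```

```text
t 7.7 pos [ 0.5346 -0.3675  0.2221] yaw -97.91 F [ 0.2 -1.1 -4.5] open 0.0492 q [ 0.53  0.61  0.04  1.5  -0.03  1.03 -1.12]
shift [  2.6 200.1   1.4] spin 0.09 tooly [-0.003  0.001 -1.   ]
```

View pics/s2.png

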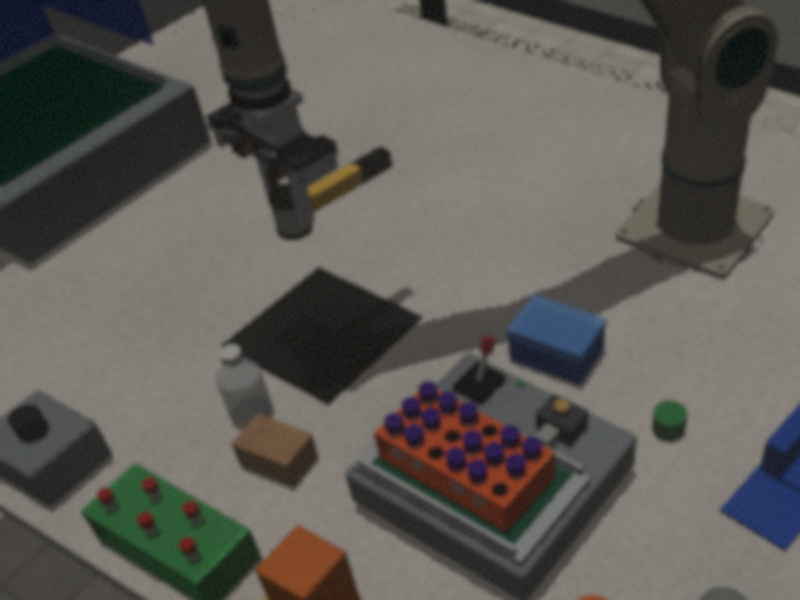

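The mallet is held upright and level above the pad: head at (292,215), handle pointing towards the robot at (350,180). I lower it now.

apply_moves --pt "0 2 30 1 0" --pt "0 2 70 1 0" --pt "0 2 110 1 0" --pt "0 2 140 1 0" --pt "0 2 160 1 0"

```text
time: 8.2
eef_pos: [0.5357, -0.365, 0.0606]
tool_rot: [-1.143, 1.312, -1.302]
ft_force: [-1.2, 1.0, -4.8]
opening: 0.0492
```

apply_moves --pt "0 0 15 0 0" --pt "0 0 25 0 0" --pt "0 0 32 0 0" --pt "0 0 36 0 0" --pt "0 0 39 0 0"

```text
time: 8.7
eef_pos: [0.5373, -0.3692, 0.0248]
tool_rot: [-1.141, 1.308, -1.31]
ft_force: [-0.6, 0.1, -4.7]
opening: 0.0498
```

```bash
python3 -c "
from h import *
go([.535,-.37,.022],-98)"
```

```text
t 8.7 pos [ 0.5373 -0.3692  0.0248] yaw -97.82 F [-0.6  0.1 -4.7] open 0.0498 q [ 0.54  0.85  0.03  1.64 -0.04  0.65 -1.12]
shift [ 1.1  2.8 -2.2] spin 0.18 tooly [ 0.001 -0.001 -1.   ]
```

apply_moves --pt "0 0 1 0 0" --pt "0 0 2 0 0" --pt "0 0 3 0 0" --pt "0 0 3 0 0" --pt "0 0 3 0 0"

```text
time: 9.2
eef_pos: [0.5378, -0.3693, 0.0223]
tool_rot: [-1.141, 1.307, -1.311]
ft_force: [0.4, 0.3, 1.0]
opening: 0.0492
```

```bash
python3 -c "
from h import *
go([.535,-.37,.022],-98)"
```

```text
t 9.2 pos [ 0.5378 -0.3693  0.0223] yaw -97.81 F [0.4 0.3 1. ] open 0.0492 q [ 0.54  0.85  0.03  1.64 -0.04  0.64 -1.12]
shift [ 1.1  0.3 -2.7] spin 0.19 tooly [ 0.002 -0.001 -1.   ]
```

apply_moves --pt "0.5 0 0 0 0" --pt "1 0 0 0 0" --pt "1 0 0 0 0" --pt "1 0 0 0 0" --pt "1 0 0 0 0"

```text
time: 9.7
eef_pos: [0.5365, -0.369, 0.0212]
tool_rot: [-1.142, 1.31, -1.309]
ft_force: [-0.1, -0.8, -0.6]
opening: 0.078
```

apply_moves --pt "1 0 0 0 0" --pt "1 0 0 -10 0" --pt "1 0 2 -25 0" --pt "1 0 5 -38 0" --pt "1 0 7 -43 0"

```text
time: 10.2
eef_pos: [0.4917, -0.363, 0.0141]
tool_rot: [-1.142, 1.312, -1.309]
ft_force: [-0.2, -0.2, 0.8]
opening: 0.094
```

Run:
```python
from h import *
im,d=manip.grab_frame("scene")
go([.535,-.37,.022],-98)
cv2.imwrite("pics/s3.png",cv2.resize(im[60:210,80:280],(800,600),interpolation=cv2.INTER_CUBIC))
```

```text
t 10.25 pos [ 0.4915 -0.3629  0.0139] yaw -97.9 F [-0.5  0.9 -0.4] open 0.094 q [ 0.58  0.83  0.02  1.76 -0.03  0.55 -1.09]
shift [ 1.  -8.2 44. ] spin 0.1 tooly [-0.002  0.001 -1.   ]
```

View pics/s3.png

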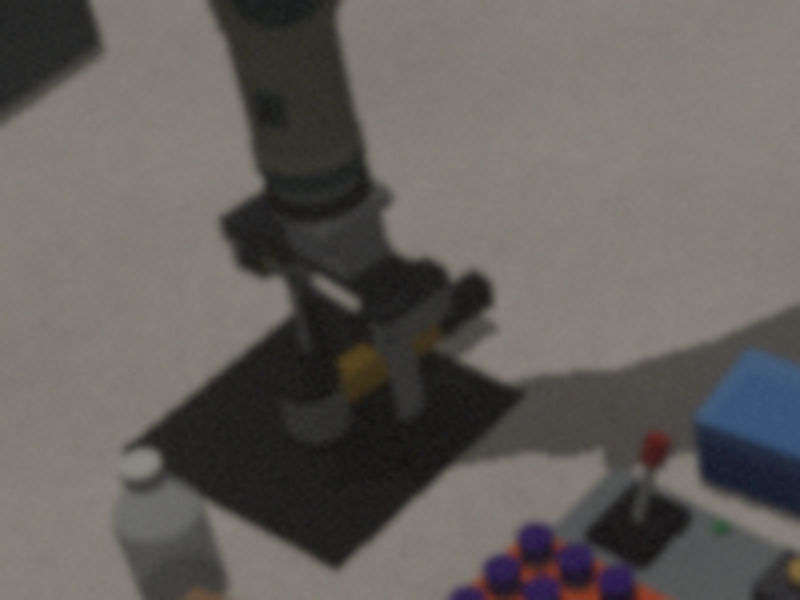

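The mallet stands on the pad with its head at (315,410), and the open fingers straddle the handle at (395,360). I close on it.

apply_moves --pt "0 0 0 0 0" --pt "0 0 0 0 0" --pt "0 0 0 0 0" --pt "0 0 0 0 0" --pt "0 0 0 0 0"

```text
time: 10.75
eef_pos: [0.4945, -0.363, 0.0143]
tool_rot: [-1.142, 1.309, -1.309]
ft_force: [0.5, 0.7, -0.0]
opening: 0.0577
```

apply_moves --pt "0 0 0 0 0" --pt "0 0 0 0 0" --pt "0 0 0 0 0" --pt "0 0 0 0 0" --pt "0 0 0 0 0"

```text
time: 11.25
eef_pos: [0.4941, -0.363, 0.0143]
tool_rot: [-1.141, 1.309, -1.309]
ft_force: [0.6, 0.8, -0.1]
opening: 0.022
```

apply_moves --pt "0 0 -2 0 0" --pt "0 0 -5 0 0" --pt "0 0 -10 0 0" --pt "0 0 -20 0 0" --pt "0 0 -30 0 0"

```text
time: 11.75
eef_pos: [0.4941, -0.363, 0.0451]
tool_rot: [-1.142, 1.309, -1.309]
ft_force: [-0.7, -0.8, -3.2]
opening: 0.0217
```

Run:
```python
from h import *
im,d=manip.grab_frame("scene")
go([.535,-.37,.22],-98); print(manip.get_obs()["torque"])
cv2.imwrite("pics/s4.png",cv2.resize(im[60:210,80:280],(800,600),interpolation=cv2.INTER_CUBIC))
```

```text
t 11.8 pos [ 0.4952 -0.3639  0.047 ] yaw -97.83 F [ 0.2  0.5 -3.3] open 0.022 q [ 0.57  0.78  0.02  1.75 -0.03  0.61 -1.09]
shift [   0.9 -172.9   40.7] spin 0.17 tooly [ 0.003 -0.002 -1.   ]
[ 0.04648625  0.14694035 -0.01273106]
```

View pics/s4.png

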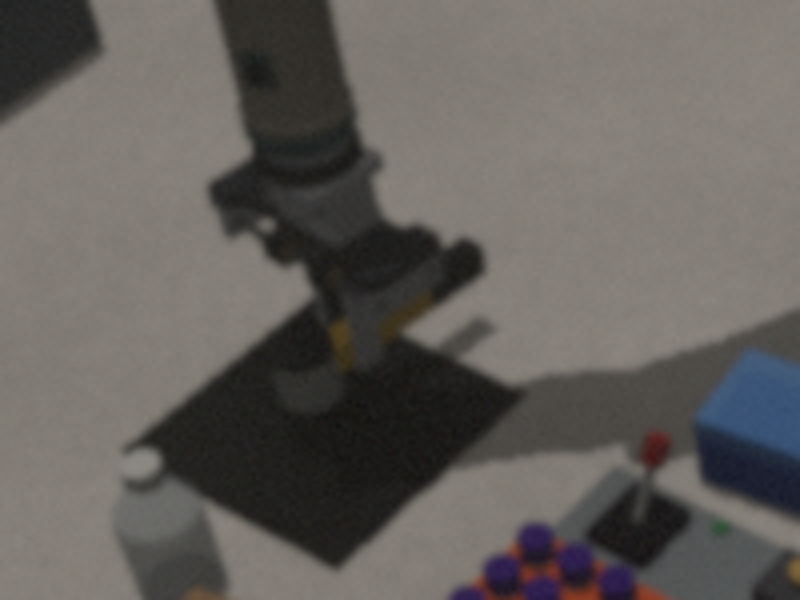

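The mallet is lifted by the handle, head at (310,385), and the whole mallet looks roughly level. I carry it over the pin.

apply_moves --pt "0 0 -15 0 0" --pt "0 0 -45 0 0" --pt "0 0 -85 0 0" --pt "0 0 -125 0 0" --pt "0 0 -150 0 0"

```text
time: 12.3
eef_pos: [0.4952, -0.3639, 0.1986]
tool_rot: [-1.14, 1.305, -1.313]
ft_force: [0.6, -1.3, -4.7]
opening: 0.0216
```

apply_moves --pt "0 -10 -10 -1 0" --pt "0 -30 -20 -3 0" --pt "0 -60 -20 -5 0" --pt "0 -95 -20 -8 0" --pt "0 -130 -20 -10 0"

```text
time: 12.8
eef_pos: [0.5004, -0.2289, 0.2132]
tool_rot: [-1.143, 1.312, -1.305]
ft_force: [0.6, 0.6, -4.3]
opening: 0.0217
```

apply_moves --pt "0 -35 0 -3 0" --pt "0 -70 0 -5 0" --pt "0 -105 0 -8 0" --pt "0 -140 0 -10 0" --pt "0 -175 0 -13 0"

```text
time: 13.3
eef_pos: [0.5108, -0.0541, 0.2133]
tool_rot: [-1.144, 1.311, -1.305]
ft_force: [0.4, -0.2, -5.0]
opening: 0.0216
```

apply_moves --pt "0 -35 0 -3 0" --pt "0 -70 0 -5 0" --pt "0 -105 0 -8 0" --pt "0 -125 0 -10 0" --pt "0 -138 0 -10 0"

```text
time: 13.8
eef_pos: [0.5191, 0.0842, 0.2133]
tool_rot: [-1.146, 1.309, -1.303]
ft_force: [-0.3, 0.4, -4.3]
opening: 0.022
```

apply_moves --pt "0 0 0 0 0" --pt "0 0 10 0 0" --pt "0 0 20 0 0" --pt "0 0 30 0 0" --pt "0 0 30 0 0"

```text
time: 14.3
eef_pos: [0.5202, 0.0789, 0.1823]
tool_rot: [-1.145, 1.313, -1.309]
ft_force: [-0.6, 0.5, -3.8]
opening: 0.0218
```

Run:
```python
from h import *
go([.524,.0806,.18],-98); print(manip.get_obs()["torque"])
im,d=manip.grab_frame("scene"); np.save("pics/s5i.npy",im);np.save("pics/s5d.npy",d)
u,v=proj("scene",[.55,.08,.15]); x,y=int(u)-80,int(v)-60; print(u,v,x,y)
cv2.imwrite("pics/s5.png",cv2.resize(im[y:y+120,x:x+160],(800,600),interpolation=cv2.INTER_CUBIC))
```

```text
t 14.3 pos [0.5202 0.0789 0.1823] yaw -97.91 F [-0.6  0.5 -3.8] open 0.0218 q [-0.2   0.48 -0.    1.88  0.    0.78 -1.91]
shift [-2.2  2.3  3.5] spin 0.09 tooly [-0.004 -0.001 -1.   ]
[0.0717801  0.22207477 0.03016943]
283.6343772518405 192.12210534850726 203 132
```

View pics/s5.png

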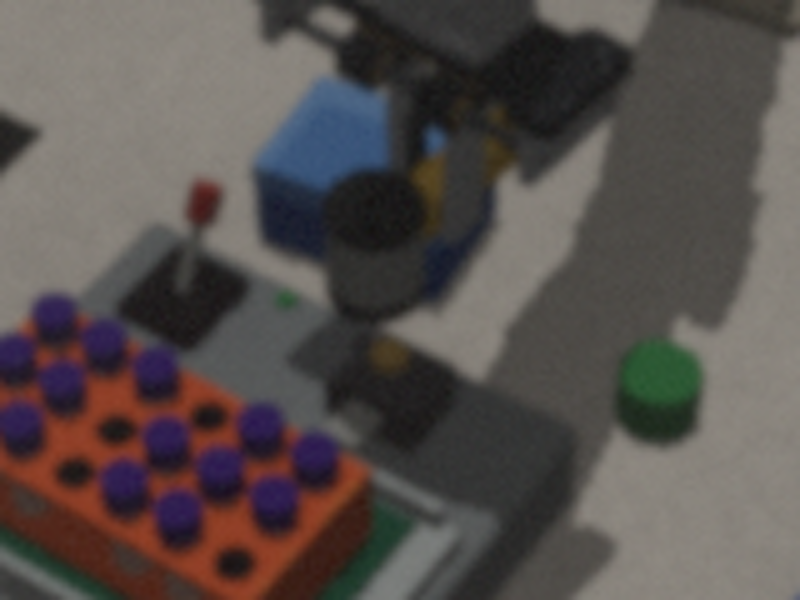

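The head hangs over the clamp block with its top at (377,208) and the pin cap below at (390,353), both in the crop. I check the tilt and position from depth.

Run:
```python
from h import *
d=np.load("pics/s5d.npy")
P=np.array([world("scene",u,v,d[v,u]) for v in range(168,180) for u in range(271,286) if ((u-278.4)/8)**2+((v-173.6)/6)**2<1 and d[v,u]>0])
P=P[abs(P[:,2]-np.median(P[:,2]))<.01]
c=P.mean(0); n=np.linalg.svd(P-c)[2][2]; n*=np.sign(n[2]); print(len(P),c.round(4),n.round(3),"expect top",[.5202+.043*.99,.0789-.043*.139,.2323], P[:,2].std())
print(onplane("scene",278.4,173.6,c[2]))
# head extents vs pin in the scene
u,v=203+390/5,132+353/5; print("pin",onplane("scene",u,v,.121),world("scene",u,v,d[int(v),int(u)]))
```

```text
147 [0.5706 0.0775 0.2318] [ 0.009 -0.013  1.   ] expect top [0.56277, 0.072923, 0.2323] 0.0016292245054446816
[0.5704418  0.07804507 0.23179981]
pin [0.56143254 0.07908324 0.121     ] [0.55649522 0.07602941 0.11448657]
```

Head is level (normal vertical) at the expected height, and the pin lies well inside the face. Now the blow.

apply_moves --pt "0 -2 10 0 0" --pt "0 -2 33 0 0" --pt "0 -2 65 0 0" --pt "0 -2 65 0 0" --pt "0 -2 40 0 0"

```text
time: 14.85
eef_pos: [0.519, 0.0817, 0.1419]
tool_rot: [-1.149, 1.314, -1.307]
ft_force: [0.2, -0.3, -4.5]
opening: 0.0218
```

apply_moves --pt "0 0 -20 0 0" --pt "0 0 -40 0 0" --pt "0 0 -40 0 0" --pt "0 0 -40 0 0" --pt "0 0 -40 0 0"

```text
time: 15.35
eef_pos: [0.5211, 0.0821, 0.1836]
tool_rot: [-1.143, 1.31, -1.309]
ft_force: [-0.3, 0.4, -5.4]
opening: 0.0219
```

Run:
```python
from h import *
go([.524,.0806,.18],-98)
im,d=manip.grab_frame("scene"); np.save("pics/s6i.npy",im);np.save("pics/s6d.npy",d)
x,y=203,132
cv2.imwrite("pics/s6.png",cv2.resize(im[y:y+120,x:x+160],(800,600),interpolation=cv2.INTER_CUBIC))
im0=np.load("pics/scene0i.npy"); d0=np.load("pics/scene0.npy"); d5=np.load("pics/s5d.npy")
for n,i,dd in(("0",im0,d0),("5",np.load("pics/s5i.npy"),d5),("6",im,d)):
    m=mask(i,(12,80,50),(35,255,255),[270,190,300,215]); 
    pts=[world("scene",u,v,dd[v,u]) for v,u in zip(*np.nonzero(m)) if dd[v,u]>0]
    print(n,len(pts),np.median(pts,0).round(4), cv2.moments(m)["m10"]/max(1,cv2.moments(m)["m00"]),cv2.moments(m)["m01"]/max(1,cv2.moments(m)["m00"]))
print("pix expected z .121/.110",proj("scene",[.5614,.0791,.121]),proj("scene",[.5614,.0791,.110]))
```

```text
t 15.35 pos [0.5211 0.0821 0.1836] yaw -97.82 F [-0.3  0.4 -5.4] open 0.0219 q [-0.21  0.48 -0.    1.88  0.    0.78 -1.92]
shift [1.1 3.6 3. ] spin 0.18 tooly [-0.002 -0.    -1.   ]
0 49 [0.5606 0.0768 0.1188] 280.3673469387755 202.59183673469389
5 40 [0.5605 0.0757 0.1187] 280.225 202.625
6 45 [0.5593 0.076  0.1092] 280.4222222222222 204.6888888888889
pix expected z .121/.110 (np.float64(281.0123227067049), np.float64(202.59435900415298)) (np.float64(281.033520001617), np.float64(205.46020466431906))
```

View pics/s6.png

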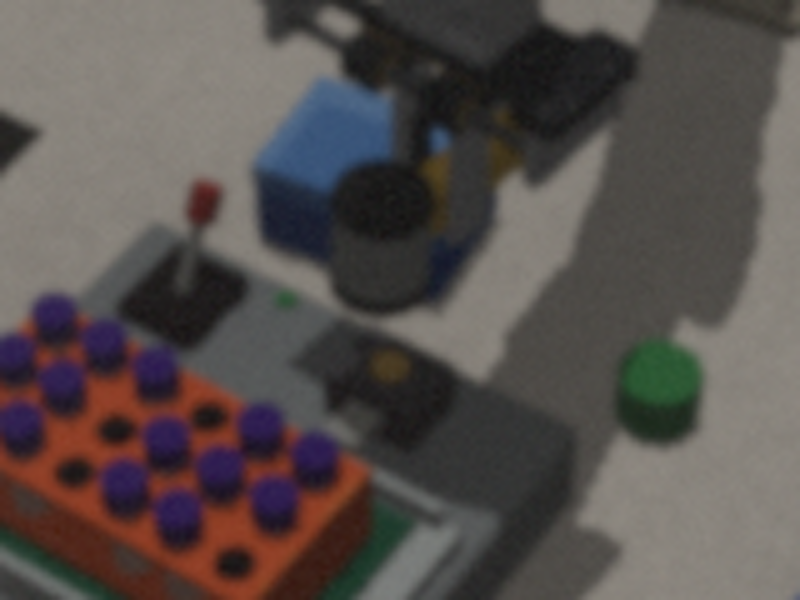

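Run:
```python
from h import *
acc=[];B=[]
for k in range(6):
    im,d=manip.grab_frame("scene")
    m=mask(im,(12,80,50),(35,255,255),[270,190,300,215]); c=cv2.moments(m); acc.append([c["m10"]/c["m00"],c["m01"]/c["m00"]])
    B.append(d)
d=np.median(B,0); print(np.mean(acc,0))
Z=lambda u,v:world("scene",u,v,d[v,u])[2]*1000
for v in range(196,214): print(v,[round(Z(u,v)) for u in range(268,296,2)])
```

```text
[280.4940393 204.7298384]
196 [77, 74, 75, 75, 0, 0, 0, 1, 1, 1, -1, 1, 0, 0]
197 [76, 76, 76, 76, 107, 109, 0, 0, 0, 0, 1, 1, 1, 1]
198 [76, 75, 76, 75, 106, 108, 107, 0, 0, 1, 0, -1, 0, -1]
199 [75, 74, 77, 106, 107, 107, 108, 107, -1, 0, 1, 0, 2, 1]
200 [75, 75, 75, 107, 107, 106, 107, 107, 106, 1, 0, -1, 1, 0]
201 [76, 76, 105, 108, 108, 108, 106, 106, 107, 107, 0, 0, 2, -1]
202 [74, 76, 107, 107, 107, 107, 112, 110, 107, 106, 107, 1, 1, 2]
203 [76, 106, 107, 107, 108, 111, 109, 110, 110, 108, 109, 108, -1, 2]
204 [74, 108, 108, 108, 108, 110, 112, 111, 112, 107, 108, 108, 107, 2]
205 [74, 108, 107, 109, 107, 108, 109, 111, 110, 107, 106, 109, 106, 105]
206 [105, 106, 106, 107, 107, 108, 110, 109, 110, 107, 107, 108, 107, 102]
207 [103, 105, 108, 108, 107, 107, 108, 108, 108, 107, 107, 106, 106, 96]
208 [99, 103, 107, 106, 107, 107, 107, 108, 107, 109, 107, 106, 102, 94]
209 [95, 99, 104, 104, 108, 107, 106, 106, 106, 106, 107, 105, 99, 88]
210 [91, 94, 100, 105, 105, 107, 106, 108, 107, 108, 107, 105, 93, 83]
211 [87, 91, 96, 102, 104, 106, 106, 107, 106, 106, 107, 101, 91, 80]
212 [84, 89, 97, 98, 100, 105, 107, 107, 107, 108, 106, 97, 89, 75]
213 [79, 83, 100, 98, 98, 100, 104, 105, 107, 107, 102, 93, 82, 76]
```

The cap reads about 110.5 mm (home is 110, it counts from 111.5). That is close, so I give a second, slightly deeper blow for margin.

apply_moves --pt "0 0 10 0 0" --pt "0 0 35 0 0" --pt "0 0 69 0 0" --pt "0 0 69 0 0" --pt "0 0 69 0 0"

```text
time: 16.2
eef_pos: [0.5215, 0.0821, 0.115]
tool_rot: [-1.143, 1.31, -1.309]
ft_force: [-0.7, 0.5, -3.8]
opening: 0.0216
```

apply_moves --pt "0 0 -15 0 0" --pt "0 0 -45 0 0" --pt "0 0 -75 0 0" --pt "0 0 -100 0 0" --pt "0 0 -100 0 0"

```text
time: 16.7
eef_pos: [0.5252, 0.0827, 0.2199]
tool_rot: [-1.133, 1.303, -1.312]
ft_force: [1.0, 0.6, -3.7]
opening: 0.022
```

Run:
```python
from h import *
go([.494,-.363,.215],-98)
B=[]; 
for k in range(6):
    im,d=manip.grab_frame("scene"); B.append(d)
d=np.median(B,0)
Z=lambda u,v:world("scene",u,v,d[v,u])[2]*1000
print("cap",np.mean([Z(u,v) for v in(203,204,205) for u in range(279,284)]),"block",np.mean([Z(u,v) for v in(203,204,205) for u in(274,275,276,287,288,289)]))
np.save("pics/s7d.npy",d)
# head top level: high black points
P=np.array([world("scene",u,v,d[v,u]) for v in range(120,200) for u in range(255,305)]);
h=P[(P[:,2]>.2)&(abs(P[:,0]-.575)<.03)&(abs(P[:,1]-.078)<.03)]; print(len(h),np.percentile(h,[10,50,90],axis=0).round(4) if len(h) else "")
```

```text
t 16.7 pos [0.5252 0.0827 0.2199] yaw -97.84 F [ 1.   0.6 -3.7] open 0.022 q [-0.21  0.44  0.    1.84  0.    0.86 -1.92]
shift [445.8   3.8  29.9] spin 0.16 tooly [ 0.01   0.002 -1.   ]
cap 109.66467595060953 block 106.94103465322576Traceback (most recent call last):
  File "<stdin>", line 11, in <module>
  File "h.py", line 7, in world
    m,f=K(n); c=np.array([(u-m["cx"])/f*d,-(v-m["cy"])/f*d,-d,1]); return (np.linalg.inv(m["view"])@c)[:3]
        ~^^^
  File "h.py", line 5, in K
    m=manip.camera_model(n); f=210/np.tan(np.radians(m["vfov"])/2); return m,f
ValueError: time passes only in moves, steps and waits
```

Pin is home: cap 109.7 mm, 2.7 mm above the block, where 3 mm is expected. I now check how the mallet sits in the grip before placing it.

```bash
sed -i 's/^def K(n):/import functools\n@functools.lru_cache\ndef K(n):/' h.py
python3 - <<'E'
from h import *
d=np.load("pics/s7d.npy") if __import__("os").path.exists("pics/s7d.npy") else manip.grab_frame("scene")[1]
im,_=manip.grab_frame("scene")
P=np.array([np.r_[world("scene",u,v,d[v,u]),u,v] for v in range(120,200) for u in range(255,305) if d[v,u]>0])
h=P[(P[:,2]>.262)&(P[:,2]<.29)&(P[:,0]>.545)&(P[:,0]<.62)&(abs(P[:,1]-.078)<.035)]
print(len(h),h[:,:3].mean(0).round(4)); c=h[:,:3].mean(0); n=np.linalg.svd(h[:,:3]-c)[2][2]; print(n.round(3),(h[:,:3]-c).std(0))
cv2.imwrite("pics/s7.png",cv2.resize(im[110:230,203:363],(800,600),interpolation=cv2.INTER_CUBIC))
E
```

```text
312 [0.5704 0.0814 0.2752]
[0.109 0.131 0.985] [0.01229643 0.01274403 0.00517839]
```

View pics/s7.png

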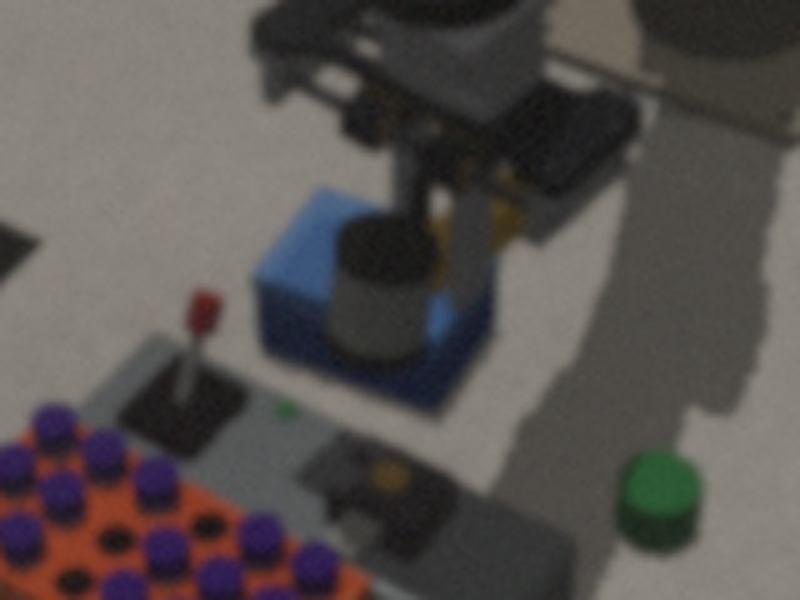

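Run:
```python
from h import *
d=np.median([manip.grab_frame("scene")[1] for _ in range(4)],0)
go([.494,-.363,.215],-98)
P=np.array([world("scene",u,v,d[v,u]) for v in range(152,168) for u in range(270,291) if ((u-280.2)/7.5)**2+((v-160)/5.5)**2<1 and d[v,u]>0])
c=np.median(P,0); P=P[abs(P[:,2]-c[2])<.008]
c=P.mean(0); n=np.linalg.svd(P-c)[2][2]; n*=np.sign(n[2]); a=np.radians(-7.8); ax=np.array([np.cos(a),np.sin(a),0])
print(len(P),c.round(4),n.round(3),"tilt back deg",np.degrees(-n@ax))
```

```text
t 17.25 pos [0.5218 0.0822 0.2148] yaw -97.82 F [-0.6 -0.9 -3.9] open 0.0217 q [-0.21  0.44  0.    1.84  0.    0.86 -1.92]
shift [ 4.448e+02 -1.000e-01  3.300e+01] spin 0.18 tooly [-0.001 -0.    -1.   ]
131 [0.5694 0.0828 0.2772] [-0.124  0.047  0.991] tilt back deg 7.383214134415634
```

The blows tilted the mallet back about 7° in the grip. It will still settle flat when released, because the centre of mass lies well ahead of the near edge. I carry it back to the pad.

apply_moves --pt "0 15 0 1 0" --pt "0 45 0 3 0" --pt "0 80 0 6 0" --pt "0 115 0 8 0" --pt "0 150 0 11 0"

```text
time: 17.75
eef_pos: [0.5118, -0.0706, 0.2154]
tool_rot: [-1.142, 1.309, -1.31]
ft_force: [-0.3, -0.3, -4.3]
opening: 0.0218
```

apply_moves --pt "0 35 0 3 0" --pt "0 70 0 5 0" --pt "0 105 0 8 0" --pt "0 140 0 10 0" --pt "0 175 0 13 0"

```text
time: 18.25
eef_pos: [0.5003, -0.2457, 0.2153]
tool_rot: [-1.142, 1.31, -1.31]
ft_force: [0.4, 0.6, -3.9]
opening: 0.0214
```

apply_moves --pt "0 35 0 3 0" --pt "0 70 0 5 0" --pt "0 100 0 8 0" --pt "0 115 0 9 0" --pt "0 120 0 9 0"

```text
time: 18.75
eef_pos: [0.4927, -0.3655, 0.215]
tool_rot: [-1.141, 1.312, -1.312]
ft_force: [-0.2, 1.0, -5.0]
opening: 0.0217
```

apply_moves --pt "0 0 20 0 0" --pt "0 0 60 0 0" --pt "0 0 105 0 0" --pt "0 0 145 0 0" --pt "0 0 170 0 0"

```text
time: 19.25
eef_pos: [0.4931, -0.3596, 0.0424]
tool_rot: [-1.143, 1.312, -1.303]
ft_force: [-0.3, 0.8, -4.2]
opening: 0.0218
```

apply_moves --pt "0 0 5 0 0" --pt "0 0 9 0 0" --pt "0 0 12 0 0" --pt "0 0 15 0 0" --pt "0 0 15 0 0"

```text
time: 19.75
eef_pos: [0.4947, -0.3634, 0.0312]
tool_rot: [-1.141, 1.308, -1.31]
ft_force: [-0.1, 0.9, -4.4]
opening: 0.022
```

Run:
```python
from h import *
go([.494,-.363,.014],-98); print(manip.get_obs()["torque"])
d=np.median([manip.grab_frame("scene")[1] for _ in range(3)],0)
# head top near expected px
u0,v0=proj("scene",[.5385,-.367,.082]); print(u0,v0)
P=np.array([world("scene",u,v,d[v,u]) for v in range(int(v0)-6,int(v0)+6) for u in range(int(u0)-8,int(u0)+8) if d[v,u]>0])
c=np.median(P,0); Q=P[abs(P[:,2]-c[2])<.01]; c=Q.mean(0); n=np.linalg.svd(Q-c)[2][2]; print(len(P),len(Q),c.round(4),n.round(3))
```

```text
t 19.75 pos [ 0.4947 -0.3634  0.0312] yaw -97.82 F [-0.1  0.9 -4.4] open 0.022 q [ 0.57  0.8   0.03  1.76 -0.03  0.58 -1.09]
shift [-0.3 17.2 -0.8] spin 0.18 tooly [ 0.001 -0.001 -1.   ]
[0.03247742 0.21021488 0.00332148]
155.59370883818514 147.79702948246208
192 159 [ 0.5411 -0.3637  0.0924] [ 0.038 -0.094 -0.995]
```

apply_moves --pt "0 0 3 0 0" --pt "0 0 6 0 0" --pt "0 0 9 0 0" --pt "0 0 12 0 0" --pt "0 0 12 0 0"

```text
time: 20.4
eef_pos: [0.4938, -0.3628, 0.0177]
tool_rot: [-1.142, 1.31, -1.308]
ft_force: [0.3, 0.9, -4.4]
opening: 0.0217
```

apply_moves --pt "0 0 1 0 0" --pt "0 0 2 0 0" --pt "0 0 3 0 0" --pt "0 0 4 0 0" --pt "0 0 4 0 0"

```text
time: 20.9
eef_pos: [0.4941, -0.363, 0.0142]
tool_rot: [-1.142, 1.309, -1.309]
ft_force: [-0.9, 0.2, -3.9]
opening: 0.0221
```

Run:
```python
from h import *
go([.494,-.363,.014],-98); print(manip.get_obs()["torque"])
im,d=manip.grab_frame("scene")
u0,v0=proj("scene",[.5385,-.367,.07]); print(u0,v0)
P=np.array([world("scene",u,v,d[v,u]) for v in range(int(v0)-5,int(v0)+5) for u in range(int(u0)-7,int(u0)+7) if d[v,u]>0])
c=np.median(P,0); Q=P[abs(P[:,2]-c[2])<.01]; c=Q.mean(0); n=np.linalg.svd(Q-c)[2][2]; print(len(P),len(Q),c.round(4),n.round(3))
```

```text
t 20.9 pos [ 0.4941 -0.363   0.0142] yaw -97.82 F [-0.9  0.2 -3.9] open 0.0221 q [ 0.57  0.83  0.03  1.76 -0.04  0.55 -1.09]
shift [-0.   0.2 -0.1] spin 0.18 tooly [-0.  0. -1.]
[0.03534336 0.15497535 0.01313098]
156.39480293572421 150.8386253359277
140 131 [ 0.5399 -0.3659  0.0768] [-0.115  0.015  0.993]
```

apply_moves --pt "0 0 1 0 0" --pt "0 0 2 0 0" --pt "0 0 3 0 0" --pt "0 0 3 0 0" --pt "0 0 3 0 0"

```text
time: 21.45
eef_pos: [0.4944, -0.3632, 0.0115]
tool_rot: [-1.141, 1.309, -1.309]
ft_force: [1.1, -0.2, -4.3]
opening: 0.0218
```

apply_moves --pt "0 0 1 0 0" --pt "0 0 2 0 0" --pt "0 0 3 0 0" --pt "0 0 3 0 0" --pt "0 0 3 0 0"

```text
time: 21.95
eef_pos: [0.4941, -0.3631, 0.0082]
tool_rot: [-1.142, 1.309, -1.309]
ft_force: [1.0, -0.7, -2.7]
opening: 0.022
```

Run:
```python
from h import *
go([.494,-.363,.014],-98); print(manip.get_obs()["torque"])
```

```text
t 21.95 pos [ 0.4941 -0.3631  0.0082] yaw -97.82 F [ 1.  -0.7 -2.7] open 0.022 q [ 0.57  0.84  0.02  1.76 -0.04  0.54 -1.09]
shift [-0.1 -5.8 -0.1] spin 0.18 tooly [-0.  0. -1.]
[0.00646802 0.13823798 0.02631084]
```

apply_moves --pt "0 0 1 0 0" --pt "0 0 1 0 0" --pt "0 0 1 0 0" --pt "0.3 0 1 0 0" --pt "0.5 0 0 0 0"

```text
time: 22.45
eef_pos: [0.4944, -0.3633, 0.0087]
tool_rot: [-1.141, 1.309, -1.31]
ft_force: [-0.2, -0.6, 0.3]
opening: 0.0333
```

apply_moves --pt "1 0 0 0 0" --pt "1 0 0 0 0" --pt "1 0 0 0 0" --pt "1 0 0 0 0" --pt "1 0 0 0 0"

```text
time: 22.95
eef_pos: [0.4942, -0.3631, 0.0083]
tool_rot: [-1.142, 1.309, -1.309]
ft_force: [-0.1, 0.4, -0.1]
opening: 0.0725
```

Run:
```python
from h import *
go([.494,-.363,.014],-98)
im,d=manip.grab_frame("scene")
u0,v0=proj("scene",[.5385,-.367,.064])
P=np.array([world("scene",u,v,d[v,u]) for v in range(int(v0)-5,int(v0)+5) for u in range(int(u0)-7,int(u0)+7) if d[v,u]>0])
c=np.median(P,0); Q=P[abs(P[:,2]-c[2])<.01]; c=Q.mean(0); n=np.linalg.svd(Q-c)[2][2]; print(len(P),len(Q),c.round(4),n.round(3))
```

```text
t 22.95 pos [ 0.4942 -0.3631  0.0083] yaw -97.82 F [-0.1  0.4 -0.1] open 0.0725 q [ 0.57  0.84  0.02  1.76 -0.04  0.54 -1.09]
shift [-0.  -5.7 -0.2] spin 0.18 tooly [ 0.  0. -1.]
140 116 [ 0.54   -0.3697  0.0641] [-0.023 -0.022  0.999]
```

The mallet stands level on the pad: top at 64 mm, normal vertical, force zero. I now open fully, withdraw upwards and move to the toggle.

apply_moves --pt "1 0 0 0 0" --pt "1 0 0 0 0" --pt "1 0 -15 0 0" --pt "1 0 -40 0 0" --pt "1 0 -80 0 0"

```text
time: 23.5
eef_pos: [0.4929, -0.3621, 0.0883]
tool_rot: [-1.143, 1.312, -1.306]
ft_force: [-0.5, 0.9, -0.3]
opening: 0.0942
```

apply_moves --pt "1 0 -40 0 0" --pt "1 0 -80 0 0" --pt "1 0 -110 0 0" --pt "0 0 -130 0 0" --pt "0 0 -130 0 0"

```text
time: 24.0
eef_pos: [0.496, -0.3644, 0.2228]
tool_rot: [-1.139, 1.302, -1.315]
ft_force: [0.5, -0.3, 0.2]
opening: 0.0816
```

apply_moves --pt "0 -20 0 -5 0" --pt "0 -55 0 -14 0" --pt "0 -95 0 -24 0" --pt "0 -135 0 -34 0" --pt "0 -175 0 -44 0"

```text
time: 24.5
eef_pos: [0.4732, -0.1819, 0.2177]
tool_rot: [-1.142, 1.311, -1.308]
ft_force: [0.9, 0.5, 0.1]
opening: 0.0415
```

apply_moves --pt "0 -40 0 -10 0" --pt "0 -80 0 -18 0" --pt "0 -105 0 -24 0" --pt "0 -120 0 -27 0" --pt "0 -123 0 -27 0"

```text
time: 25.0
eef_pos: [0.4635, -0.0559, 0.2179]
tool_rot: [-1.144, 1.308, -1.305]
ft_force: [-0.2, -1.4, 0.1]
opening: 0.0024
```

Run:
```python
from h import *
go([.465,-.055,.12],-94)
im,d=manip.grab_frame("scene")
m=mask(im,(0,120,40),(8,255,255),[225,150,260,190])|mask(im,(172,120,40),(180,255,255),[225,150,260,190]); c=big(m)
P=np.array([world("scene",u,v,d[v,u]) for u,v in c[:,0] if d[v,u]>0]); print(c[:,0].mean(0),np.median(P,0).round(4),P.min(0).round(4),P.max(0).round(4))
```

```text
t 25.0 pos [ 0.4635 -0.0559  0.2179] yaw -97.6 F [-0.2 -1.4  0.1] open 0.0024 q [ 0.06  0.35  0.01  1.99 -0.    0.8  -1.64]
shift [-1.  97.9  1.5] spin -3.6 tooly [-0.001  0.001 -1.   ]
[243.4 172. ] [ 0.5324 -0.0543  0.1379] [ 0.5292 -0.0586  0.1308] [ 0.5358 -0.0513  0.1443]
```

apply_moves --pt "0 0 15 0 -1.5" --pt "0 0 40 0 -3.6" --pt "0 0 70 0 -3.6" --pt "0 0 92 0 -3.6" --pt "0 0 98 0 -3.6"

```text
time: 25.55
eef_pos: [0.4626, -0.0596, 0.1182]
tool_rot: [-1.176, 1.268, -1.263]
ft_force: [-0.8, -0.3, -0.6]
opening: 0.0003
```

apply_moves --pt "0 0 0 10 0" --pt "0 0 0 22 0" --pt "0 0 0 36 0" --pt "0 0 0 50 0" --pt "0 0 0 62 0"

```text
time: 26.05
eef_pos: [0.5287, -0.0636, 0.1219]
tool_rot: [-1.171, 1.261, -1.265]
ft_force: [-0.1, 0.2, -0.6]
opening: 0.0003
```

apply_moves --pt "0 0 0 7 0" --pt "0 0 0 14 0" --pt "0 0 0 20 0" --pt "0 0 0 20 0" --pt "0 0 0 20 0"

```text
time: 26.55
eef_pos: [0.5459, -0.0643, 0.1203]
tool_rot: [-1.174, 1.264, -1.263]
ft_force: [0.2, -0.2, 0.1]
opening: 0.0003
```

Run:
```python
from h import *
go([.465,-.055,.12],-94)
```

```text
t 26.55 pos [ 0.5459 -0.0643  0.1203] yaw -94.22 F [ 0.2 -0.2  0.1] open 0.0003 q [ 0.07  0.6  -0.01  1.88  0.01  0.66 -1.59]
shift [ -3.3   0.4 -81.3] spin -0.22 tooly [-0. -0. -1.]
```

Withdraw backwards, then up, and take the final look.

apply_moves --pt "0 0 0 -20 0" --pt "0 0 0 -50 0" --pt "0 0 -10 -80 0" --pt "0 0 -40 -90 0" --pt "0 0 -80 -95 0"

```text
time: 27.05
eef_pos: [0.4478, -0.057, 0.1999]
tool_rot: [-1.178, 1.268, -1.26]
ft_force: [1.6, -0.7, 0.9]
opening: 0.0003
```

apply_moves --pt "0 0 -40 0 0" --pt "0 0 -70 0 0" --pt "0 0 -80 0 0" --pt "0 0 -80 0 0" --pt "0 0 -80 0 0"

```text
time: 27.55
eef_pos: [0.4503, -0.0571, 0.279]
tool_rot: [-1.175, 1.265, -1.262]
ft_force: [-1.2, 0.2, -0.5]
opening: 0.0008
```

Run:
```python
from h import *
go([.465,-.055,.12],-94)
im,_=manip.grab_frame("scene"); d=np.median([manip.grab_frame("scene")[1] for _ in range(5)],0)
R2=[0,0,0]
m=mask(im,(0,120,40),(8,255,255),[225,145,265,195])|mask(im,(172,120,40),(180,255,255),[225,145,265,195])
if m.any():
    c=big(m); P=np.array([world("scene",u,v,d[v,u]) for u,v in c[:,0] if d[v,u]>0]); print("knob",c[:,0].mean(0),np.median(P,0).round(4))
Z=lambda u,v:world("scene",u,v,d[v,u])[2]*1000
print("cap",np.mean([Z(u,v) for v in(203,204,205) for u in range(279,284)]),"block",np.mean([Z(u,v) for v in(203,204,205) for u in(274,275,276,287,288,289)]))
u0,v0=proj("scene",[.5385,-.367,.064])
P=np.array([world("scene",u,v,d[v,u]) for v in range(int(v0)-4,int(v0)+4) for u in range(int(u0)-6,int(u0)+6)]); c=np.median(P,0); print("head",c.round(4))
i0=np.load("pics/scene0i.npy")
for n,lo,hi,b in(("rack",(3,150,60),(16,255,255),[185,180,285,265]),("tip",(95,80,60),(120,255,255),[250,145,305,195]),("pot",(50,100,40),(90,255,255),[320,195,350,220]),("jar",(3,150,60),(16,255,255),[280,295,312,330])):
    f=lambda i:(lambda q:(q["m10"]/q["m00"],q["m01"]/q["m00"]))(cv2.moments(mask(i,lo,hi,b)))
    print(n,np.round(np.subtract(f(im),f(i0)),2),"px")
cv2.imwrite("pics/s9.png",cv2.resize(im,(800,600),interpolation=cv2.INTER_CUBIC))
```

```text
t 27.55 pos [ 0.4503 -0.0571  0.279 ] yaw -94.22 F [-1.2  0.2 -0.5] open 0.0008 q [ 0.07  0.26 -0.01  1.93  0.    0.95 -1.58]
shift [ -3.2 159.   14.9] spin -0.22 tooly [-0.002  0.    -1.   ]
knob [231.69230769 182.69230769] [ 0.5807 -0.0573  0.1392]
cap 110.2342520059572 block 106.92053998623497
head [ 0.5377 -0.3729  0.0637]
rack [0.19 0.09] px
tip [-0.06  0.03] px
pot [-0.03  0.05] px
jar [0.01 0.08] px
```

View pics/s9.png

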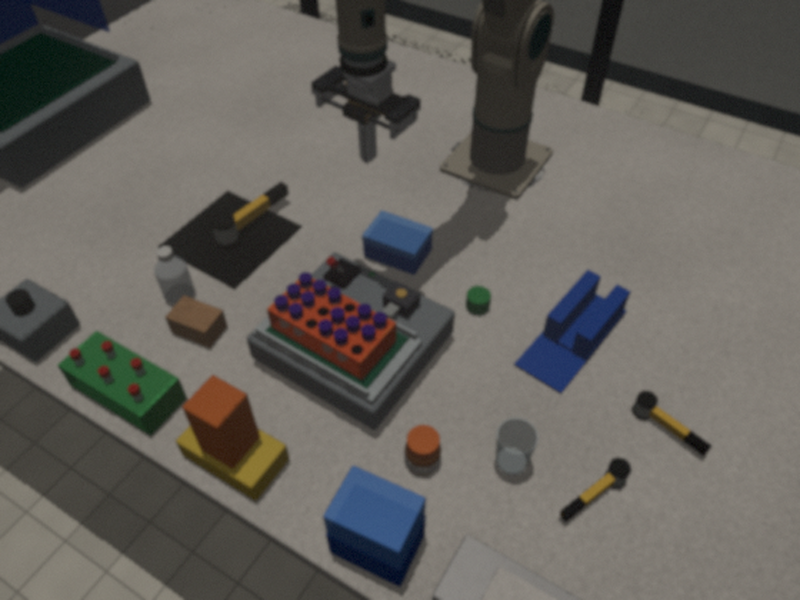

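The mallet stands on the pad at (225,230), the holder at (575,335) is empty, and the toggle at (332,265) now leans towards the tray. The knob moved 48 mm, which matches full travel, the cap is 3.3 mm above the block, and the other things have not moved.

```bash
python3 -c "
from workcell import manip
print(manip.sign_off())"
```

```text
the job is handed in; nothing more can be done
None
```

The job is done and handed in at about 28 s of the 72 s allowed, though no verdict is reported back. I lifted the mallet out by its head, stood it on the pad and took it again by the handle. I then struck the locking pin twice, stood the mallet back on the pad and flipped the toggle with closed fingers.

What the last checks showed:
- **Pin:** the cap top is at about 110 mm, 3.3 mm above the clamp block where 3.0 mm is fully home. It counts as home below 111.5 mm. The first blow left it at about 110.5 mm, so I struck once more for margin. I did not measure the pin's speed; the commanded speed at the blow was about 0.3 m/s.
- **Toggle:** the knob moved 48 mm forward, which matches the full swing to on.
- **Mallet:** it stands upright on the pad with its top at 64 mm, and the gripper is clear of everything.
- **Other things:** the rack, tip box, pot and jar shifted by at most 0.2 pixel. The bottle, beaker and label box I checked only by eye.

Two things were not ideal:
- **Grip:** the interface fixes the force at 30 N, half what the handle calls for, so I held it 43 mm from the head's axis instead of 55–65 mm. The blows still tilted the mallet back about 7° in the grip, and it settled level when I let go on the pad.
- **Cameras:** the two views disagreed by about 3 mm on the pin's position, well within the mallet face.

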